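# Roll the spare mixer roller up its ramp into the seat

### The job

Push the orange roller up the blue-sided ramp with your fingertips until it has rolled over the crest and sits square in the seat against the stop at the top, then take the hand away. Push it slowly and steadily all the way: never let it roll back down, shove it so that it runs on by itself, squeeze it or lift it off the ramp. Leave the bottles, the beaker and the jar beside the ramp where they stand.

Things in the scene. Friction and masses are not known exactly. Their poses are not given: they have to be found in the camera images.
- ramp: Fixed aluminium ramp with blue side rails on a dark base plate, 265 x 136 mm. Origin on the worktop under its middle; x level, uphill (away from the robot, turned up to 1.0 rad either way), y left, z up. The deck rises at 7 degrees (0.122 rad) from x = -101, z = 12 mm to the crest. Rails are 118 mm apart inside and 9 mm above the deck. Numbers below are in this frame.
- deck: The ramp's inclined deck, fixed to it. Origin on its top face, 24 mm above the ramp's origin; x uphill along the slope, y left, z square to the deck. The roller's centre is 25 mm above the deck when on it.
- foot_bar (a point): Middle of the round black rubber bar, 8 mm thick, across the foot of the deck, on which the waiting roller leans; it stands 7 mm above the deck. At x = -97, z = 15 mm.
- crest (a point): Middle of the crest at the top of the deck, x = 84, z = 34 mm. Behind it a saddle falls 9 degrees towards the stop, so that the roller, once over the crest, runs by itself the last 24 mm to the stop and stays there.
- roller: Loose smooth orange plastic roller (friction about 0.35) with black bands, 50 mm diameter, 110 mm long, with 12 mm steel journals sticking out 13 mm at each end, 0.2 to 0.4 kg. Origin at its centre, y along its axis; its x and z turn as it rolls. It starts across the foot of the ramp, against the rubber bar, its centre at about x = -81, z = 39 mm in the ramp's frame.
- seat (a point): Where the roller's centre must come to rest: in the saddle, touching the stop, at x = 112, y = 0, z = 55 mm. The stop is an upright blue plate with a black rubber pad; the pad's face is at x = 137 and the plate's top at z = 70 mm.
- bottle: Loose clear reagent bottle with a red cap, 58 mm diameter, 135 mm tall, beside the upper left of the ramp. Origin under its base.
- dropper: Loose white dropper bottle with a blue cap, 33 mm diameter, 83 mm tall, at the right of the ramp. Origin under its base.
- beaker: Loose glass beaker, 52 mm diameter, 67 mm tall, at the lower left of the ramp. Origin under its base.
- jar: Loose clear sample jar, 50 mm diameter, 57 mm tall, beside the upper right of the ramp. Origin under its base.
There are look-alikes about, which are no part of the job. There is more than one size of the roller; the one meant has the size given above.

How it is judged:
By the outcome, as a careful person would: the job done as asked, in the order asked, and still so for the second after the job is handed in, with the robot touching nothing.
It also fails if it takes over 42 s, if anything falls off the work surface, if the arm or the gripper's body presses on something with over 40 N, if the wrist force passes 120 N, or if a joint passes its speed limit or range.

### The arm

A 6-joint arm with a two-finger parallel gripper is mounted at the origin on a cart in front of the work surface, level with it; the furniture and walls round the work are solid. World frame = base frame: x ahead of the robot, y to its left, z up, the work surface at z = 0. Lengths are in mm, angles in rad, forces in N, time in s.
With the tool pointing down it reaches from about 300 to 775 mm from the base axis. Payload 14.6 kg.
Tool frame: the origin (TCP) lies on the centre line of the jaws, within the pads' length; the fingertips stand 8 mm ahead of it and the grasp point (between the pads) lies 11 mm behind it; z points along the fingers, y is the line along which they close (so a half turn about z gives the same grasp; the last joint's range is limited). The gripper opens to 94 mm and grips with 3 to 60 N. Pads are 16 mm wide; open, the fingers measure 119 mm over their backs; the gripper's body (75 mm by 177 mm) begins 78 mm behind the grasp point.
Start: joints at [-1.318, 0.3, 1.521, -0, 1.321, -0.067], TCP at [172.9, -522.106, 213.446] pointing down, gripper open.
Joint ranges: [-3.03, 3.03], [-0.79, 2.21], [0.23, 2.52], [-1.04, 4.18], [0, 3.07], [-2.55, 2.55]. Speed limits (rad/s): [2.22, 2.22, 2.57, 3.14, 3.14, 3.14].

### API

Orientations are given as [roll, pitch, yaw] about the fixed x, y, z axes, in that order (R = Rz(yaw) Ry(pitch) Rx(roll)).
In Python, from cell import manip gives the robot as it stands.
- The arm moves only by the tool jog_arm, never from a script. Its argument "rows" is one flat list of numbers, 7 for each row, row after row: the shift along the world's x, y, z in cm, then the turn, a rotation vector about the world's x, y, z in rad, then the closure, from 0 (fully open) to 1 (shut). In form: [dx, dy, dz, rx, ry, rz, fingers, dx, dy, dz, rx, ry, rz, fingers, ...]. A call has 1 to 20 rows; each row shifts and turns the commanded pose from where the row before left it; what a row does not reach is not made up. A row lasts 1/12 s, in which the tool goes at most 41.7 mm and 7.16 degrees, less where a joint would pass 70% of its speed; a pose out of reach is approached as far as the arm can. A call with a gripper value outside its range is refused whole. The fingers move at their own pace and stop on an object; "newtons" is the grip in N (left out, the last holds). Time passes only in rows, so rows that do not move let the fingers close. It gives the time, the measured TCP pose, the force, the opening and the grip force at its end, in the units of the state.
- manip.read_state(): the state, without advancing time (a new reading comes with each control period).
- manip.camera(name): name is "side" or "top" or "wrist"; returns (picture, depth): 384x512x3 uint8, blue, green, red; 384x512 float32, mm along the optical axis (not along the pixel's ray), 0 where there is no reading.
- manip.camera_model(name): a dict with "K" (3x3 intrinsics, pixels), "R" (3x3) and "t" (3): a world point X has camera coordinates R X + t. Camera axes: x right, y down, z forward; pixel columns grow to the right and rows downward; lengths in mm; the calibration is good to about 2 mm. A picture is of the moment at which its call begins: read the wrist's pose just before it. camera_model takes no time and is no camera call; for the wrist camera it gives the pose at the moment of the call.
- manip.sign_off(): hands the job in; it is judged then, once.
The state is a dict: "clock": time; "joints": joint angles; "qd": joint speeds; "effort": joint torques, N m; "eef_pos": TCP position; "eef_rot": TCP orientation; "wrist_force": force on the tool from outside, world axes, zero at the start; "moment": the same for the moment, N m; "finger_gap": finger opening in mm; "finger_force": force on a finger pad.
Only numpy, scipy, OpenCV 4.12 (cv2) and the standard library are available. Lean on these libraries where they do the work, as an engineer would, in place of code of your own. Each camera call takes 0.05 s, during which the arm holds its last target. There are 200 camera calls.

## Working session

There is one attempt and no reset: what is moved stays moved. The work goes in short steps, Python scripts to look and compute and a tool call to move; the robot and the scene stay as the last step left them, time stands still between calls to the robot, and variables do not carry over. Pictures are saved under pics/ and viewed, at most 10 in all, crops included, and the job is handed in when it is done.

Besides the shell and the picture viewer there is one more tool, called after "Call:" as name(argument=value, ...) on one line, values as JSON. jog_arm: Moves the arm, as the interface text tells. Its arguments: {"type":"object","properties":{"rows":{"type":"array"},"newtons":{"type":"number"}},"required":["rows"]}

```bash
mkdir -p pics
python3 - <<'E'
from cell import manip
import cv2,numpy as np
for n in("top","side"):
    p,d=manip.camera(n); cv2.imwrite(f"pics/{n}0.png",p); np.save(f"pics/{n}0.npy",d)
    m=manip.camera_model(n); np.savez(f"pics/{n}_m.npz",**{k:np.array(m[k]) for k in("K","R","t")})
    print(n,np.round(m["K"],1).tolist(),np.round(m["R"],3).tolist(),np.round(m["t"],1))
print(manip.read_state())
E
```

```text
top [[374.4, 0.0, 256.1], [0.0, 374.4, 189.7], [0.0, 0.0, 1.0]] [[0.016, -1.0, 0.015], [-0.991, -0.017, -0.135], [0.135, -0.013, -0.991]] [-14.7 569.6 941.6]
side [[403.9, 0.0, 259.5], [0.0, 403.9, 198.1], [0.0, 0.0, 1.0]] [[0.999, 0.043, -0.006], [0.024, -0.654, -0.756], [-0.036, 0.755, -0.655]] [-566.4   39.1 1076.1]
{'clock': 0.1, 'joints': array([-1.31759647e+00,  3.00434272e-01,  1.52152250e+00, -2.48480614e-05,
        1.32070059e+00, -6.66327073e-02]), 'qd': array([-1.05226269e-03, -1.45932531e-03, -7.14953969e-04,  2.70398241e-06,
       -2.08597631e-04,  2.76192037e-04]), 'effort': array([ 1.45863974e-03, -5.32645297e+01, -3.53284049e+01,  7.09672272e-02,
        2.34700588e-02, -7.07731533e-05]), 'eef_pos': array([ 172.84056308, -521.8938314 ,  212.93130838]), 'eef_rot': array([-3.14052870e+00, -4.68770846e-05,  3.19838698e-01]), 'wrist_force': array([-0.23082661,  0.45109219, -0.39265936]), 'moment': array([0.00801772, 0.01287872, 0.03731057]), 'finger_force': 0.0, 'finger_gap': 93.89247828232655}
```

View pics/top0.png

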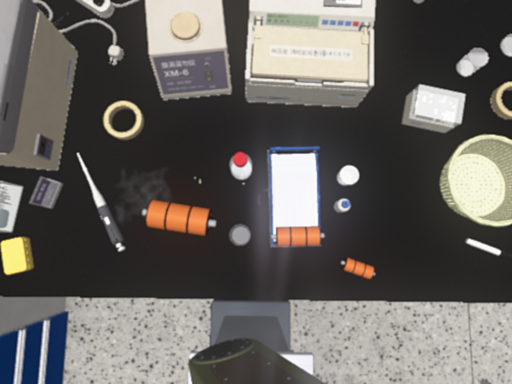

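View pics/side0.png

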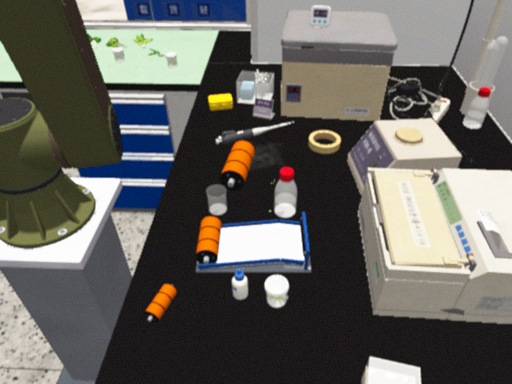

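Top view: there are three orange rollers, at (180,218) large, (299,236) on the ramp foot, and (358,268) small. The one on the ramp fits the description. The ramp spans about (268–320, 147–248). Its neighbours are the bottle (241,165), beaker (240,235), dropper (343,205) and jar (347,176).

```bash
cat > h.py <<'E'
import numpy as np,cv2
def load(n,s="0"):
    m=np.load(f"pics/{n}_m.npz"); return cv2.imread(f"pics/{n}{s}.png"),np.load(f"pics/{n}{s}.npy"),m
def pts(d,m,mask):
    v,u=np.nonzero(mask&(d>0)); z=d[v,u]
    c=np.c_[(u-m["K"][0,2])/m["K"][0,0]*z,(v-m["K"][1,2])/m["K"][1,1]*z,z]
    return (c-m["t"])@m["R"],u,v
def plane(m,uv,h):
    r=np.linalg.inv(m["K"])@np.array([uv[0],uv[1],1.]); r=m["R"].T@r; o=-m["R"].T@m["t"]
    return o+r*(h-o[2])/r[2]
E
python3 - <<'E'
from h import *
for n,box in(("top",(255,140,335,255)),("side",(190,205,320,280))):
    p,d,m=load(n); hsv=cv2.cvtColor(p,cv2.COLOR_BGR2HSV); x0,y0,x1,y1=box
    w=np.zeros(d.shape,bool); w[y0:y1,x0:x1]=1
    H,S,V=cv2.split(hsv)
    bl=w&(H>95)&(H<130)&(S>110)&(V>50); og=w&(H<18)&(S>150)&(V>120)
    wh=w&(S<60)&(V>150)
    for nm,k in(("blue",bl),("orange",og),("deck",wh)):
        P,u,v=pts(d,m,k); print(n,nm,len(P),"uv",u.min(),u.max(),v.min(),v.max(),"med",np.round(np.median(P,0),1))
        r=cv2.minAreaRect(P[:,:2].astype(np.float32)); print("  rect",np.round(r[0],1),np.round(r[1],1),round(r[2],2),"z",np.round(np.percentile(P[:,2],[2,50,98]),1))
        if nm=="deck":
            A=np.c_[P[:,:2],np.ones(len(P))]; c=np.linalg.lstsq(A,P[:,2],rcond=None)[0]; print("  slope",c,"dir",np.arctan2(c[1],c[0]))
a=cv2.resize(load("top")[0][135:260,225:365],None,fx=4,fy=4,interpolation=cv2.INTER_CUBIC)
b=cv2.resize(load("side")[0][190:310,180:320],None,fx=4,fy=4,interpolation=cv2.INTER_CUBIC)
b=cv2.resize(b,(350,300));a=cv2.resize(a,(448,400))
c=np.zeros((400,798,3),np.uint8);c[:,:448]=a;c[:300,448:]=b
cv2.imwrite("pics/crop0.png",c)
E
```

```text
top blue 275 uv 269 319 146 243 med [ 672.9 -137.1   66.7]
  rect [ 557.7 -107.9] [246.3 127.5] 2.36 z [24.  66.7 72.6]
top orange 340 uv 278 319 228 244 med [ 449.  -137.9   61. ]
  rect [ 451. -114.] [ 40.4 104.4] 0.93 z [51.2 61.  66.2]
top deck 3345 uv 271 323 153 241 med [ 569.9 -105.9   27.4]
  rect [ 557.9 -104.9] [232.8 131.8] 4.47 z [16.2 27.4 41.3]
  slope [ 0.05339915  0.00877123 -2.41740832] dir 0.1628040251050235
side blue 980 uv 198 310 211 279 med [ 589.3 -164.2   31.2]
  rect [ 571.8 -114.2] [297.1 238.5] 14.57 z [-4.6 31.2 70.3]
side orange 705 uv 196 220 216 253 med [ 455.8 -117.8   58.3]
  rect [446.1 -82.1] [ 59.  179.7] 2.47 z [-1.1 58.3 63.2]
side deck 3438 uv 204 310 205 279 med [ 577.6 -103.7   24.7]
  rect [ 565.5 -105.1] [240.1 274.9] 4.44 z [ 6.9 24.7 51.2]
  slope [ 0.05227926 -0.03824614 -9.29773635] dir -0.6316036268772068
```

View pics/crop0.png

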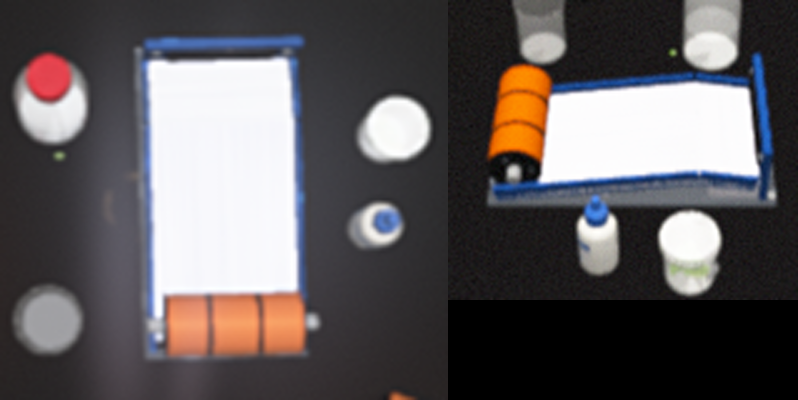

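The crop confirms it: the roller has two black bands and steel journals, lies across the ramp foot, and both journals overhang the rails. Next I fit the ramp axis precisely.

```bash
cat > m.py <<'E'
from h import *
def fit():
    p,d,m=load("top"); H,S,V=cv2.split(cv2.cvtColor(p,cv2.COLOR_BGR2HSV))
    bl=(H>95)&(H<130)&(S>110)&(V>50)
    # stop plate top at z=70
    v,u=np.nonzero(bl[140:153,265:325]); u=u+265;v=v+140
    st=np.array([plane(m,(a,b),70) for a,b in zip(u,v)])
    k=np.abs(st[:,0]-np.median(st[:,0]))<12; st=st[k]; c=np.polyfit(st[:,1],st[:,0],1)
    print("stop yaw",-np.arctan(c[0]),"mid",st.mean(0),"y range",st[:,1].min(),st[:,1].max(),"x range",st[:,0].min(),st[:,0].max())
    # rails: upslope, z = deck+9
    for lo,hi in((264,280),(308,325)):
        R=[]
        for r in range(165,226):
            q=np.nonzero(bl[r,lo:hi])[0]
            if len(q)==0: continue
            X=plane(m,(q.mean()+lo,r),33)
            X=plane(m,(q.mean()+lo,r),33+0.123*(X[0]-557)); R.append(X)
        R=np.array(R); c=np.polyfit(R[:,0],R[:,1],1); print("rail",len(R),"yaw",np.arctan(c[0]),"y at 450,560,680",np.polyval(c,[450,560,680]),"resid",np.std(R[:,1]-np.polyval(c,R[:,0])))
    og=(H<18)&(S>150)&(V>120); og[:220]=0; og[255:]=0; og[:,:270]=0; og[:,330:]=0
    P,u,v=pts(d,m,og); k=P[:,2]>55; c=np.polyfit(P[k,1],P[k,0],1); print("roller yaw",-np.arctan(c[0]),"y",P[:,1].min(),P[:,1].max(),"x",P[:,0].min(),P[:,0].max(),"top x",P[P[:,2]>np.percentile(P[:,2],80)].mean(0))
fit()
ps,ds,ms=load("side"); p,d,m=load("top")
for nm,tu,h in(("bottlecap",(240,159),135),("droppercap",(344,205),83),("beaker",(240,235),67),("jar",(348,175),57)): print(nm,np.round(plane(m,tu,h),0))
for nm,su in(("bottle",(286,212)),("dropper",(240,297)),("beaker",(216,211)),("jar",(277,302))): print(nm,"base",np.round(plane(ms,su,3),0))
E
python3 m.py
```

```text
stop yaw 0.03926562575404923 mid [ 675.56095316 -101.51821473   70.        ] y range -165.46922888150647 -38.967130358393376 x range 669.2499708018476 682.1702294231013
rail 4 yaw 0.01706794963921549 y at 450,560,680 [-46.59737566 -44.71971887 -42.671366  ] resid 6.203710024707514e-06
rail 60 yaw 0.042936864675495096 y at 450,560,680 [-174.51247872 -169.78651903 -164.63092664] resid 0.4749124805192442
roller yaw 0.04095664030165401 y -166.44465389113992 -61.765553636015 x 430.66787486704425 471.83808602490615 top x [ 452.75274645 -138.48739327   64.69584502]
bottlecap [630.  36. 135.]
droppercap [ 529. -225.   83.]
beaker [451.  34.  67.]
jar [ 610. -243.   57.]
bottle base [636.  23.   3.]
dropper base [ 536. -249.    3.]
beaker base [451.  20.   3.]
jar base [ 615. -258.    3.]
```

Call:
jog_arm(rows=[1.23,2.27,0,0,0,-0.0155,0.36,1.23,2.27,0,0,0,-0.0155,0.36,1.23,2.27,0,0,0,-0.0155,0.36,1.23,2.27,0,0,0,-0.0155,0.36,1.23,2.27,0,0,0,-0.0155,0.36,1.23,2.27,0,0,0,-0.0155,0.36,1.23,2.27,0,0,0,-0.0155,0.36,1.23,2.27,0,0,0,-0.0155,0.36,1.23,2.27,0,0,0,-0.0155,0.36,1.23,2.27,0,0,0,-0.0155,0.36,1.23,2.27,0,0,0,-0.0155,0.36,1.23,2.27,0,0,0,-0.0155,0.36,1.23,2.27,0,0,0,-0.0155,0.36,1.23,2.27,0,0,0,-0.0155,0.36,1.23,2.27,0,0,0,-0.0155,0.36,1.23,2.27,0,0,0,-0.0155,0.36,1.23,2.27,0,0,0,-0.0155,0.36,1.23,2.27,0,0,0,-0.0155,0.36])

```text
clock: 1.6
eef_pos: [394.6, -112.2, 213.4]
eef_rot: [-3.142, 0.0, 0.04]
wrist_force: [-0.3, -0.4, -0.3]
finger_gap: 60.1
finger_force: 0.0
```

Run:
```python
from cell import manip
import cv2,numpy as np
m=manip.camera_model("wrist"); p,d=manip.camera("wrist"); cv2.imwrite("pics/wrist1.png",p); np.save("pics/wrist1.npy",d)
np.savez("pics/wrist_m.npz",**{k:np.array(m[k]) for k in("K","R","t")}); print(np.round(m["R"],2).tolist(), manip.read_state()["eef_pos"])
```

```text
[[0.04, -1.0, -0.0], [-0.97, -0.04, 0.24], [-0.24, -0.01, -0.97]] [ 395.8980319  -109.74206537  213.34564469]
```

View pics/wrist1.png

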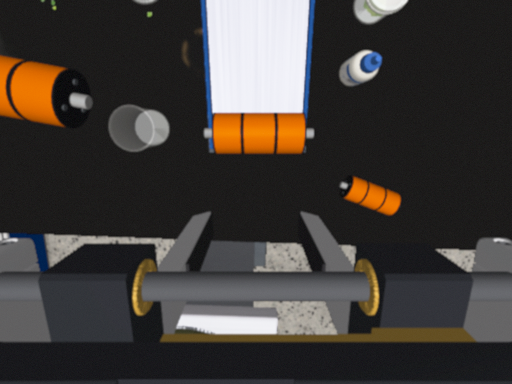

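The wrist view shows the roller at (259,133), its journals at (208,133) and (310,133), the rails at x≈209 and 309, and the fingers below. I refine the ramp axis and roller position from here.

Run:
```python
from h import *
p,d,m=load("wrist","1") 
H,S,V=cv2.split(cv2.cvtColor(p,cv2.COLOR_BGR2HSV))
bl=(H>95)&(H<130)&(S>110)&(V>50)
for lo,hi in((196,222),(298,322)):
    R=[]
    for r in range(5,108):
        q=np.nonzero(bl[r,lo:hi])[0]
        if len(q)<2: continue
        X=plane(m,(q.mean()+lo,r),33); X=plane(m,(q.mean()+lo,r),33+.123*(X[0]-532)); R.append(X)
    R=np.array(R); c=np.polyfit(R[:,0],R[:,1],1); print(len(R),"yaw",np.arctan(c[0]),"y@450,530,640",np.polyval(c,[450,530,640]),R[:,0].min(),R[:,0].max())
og=((H<18)&(S>150)&(V>120)); og[:100]=0;og[165:]=0;og[:,:195]=0;og[:,:200]=0;og[:,325:]=0
og[158:,320:]=0
P,u,v=pts(d,m,og); t=P[:,2]>np.percentile(P[:,2],70); c=np.polyfit(P[t,1],P[t,0],1)
print("roller y",np.percentile(P[:,1],[.5,99.5]),"topx",P[t].mean(0),"yaw",-np.arctan(c[0]),"x",P[:,0].min(),P[:,0].max())
# cylinder centre: x by circle fit in xz
x=P[:,0]+np.tan(.041)*(P[:,1]+112);z=P[:,2]
A=np.c_[2*x,2*z,np.ones(len(x))];s=np.linalg.lstsq(A,x*x+z*z,rcond=None)[0];print("circ",s[:2],np.sqrt(s[2]+s[0]**2+s[1]**2))
```

```text
103 yaw 0.03667565891454281 y@450,530,640 [-49.30512824 -46.36975928 -42.33362697] 481.64887796961 590.7986269607168
103 yaw 0.04248690912055164 y@450,530,640 [-173.79555395 -170.39455455 -165.71818038] 486.6880442443614 595.5715152791682
roller y [-166.57853243  -59.93471419] topx [ 453.18267156 -113.45761903   63.856503  ] yaw 0.04322520087065403 x 427.2138979641188 477.01151979031295
circ [452.91445133  39.70359086] 24.398856116200367
```

Call:
jog_arm(rows=[0,0,-1.46,0,0,0,0.36,0,0,-1.46,0,0,0,0.36,0,0,-1.46,0,0,0,0.36,0,0,-1.46,0,0,0,0.36,0,0,-1.46,0,0,0,0.36,0,0,-1.46,0,0,0,0.36,0,0,-1.46,0,0,0,0.36,0,0,-1.46,0,0,0,0.36,0,0,-1.46,0,0,0,0.36,0,0,-1.46,0,0,0,0.36,0,0,-1.46,0,0,0,0.36,0,0,-1.46,0,0,0,0.36,0,0,0,0,0,0,0.36,0,0,0,0,0,0,0.36])

```text
clock: 2.82
eef_pos: [393.9, -113.4, 38.1]
eef_rot: [-3.141, 0.001, 0.041]
wrist_force: [-0.2, 0.6, -0.7]
finger_gap: 60.1
finger_force: 0.0
```

Call:
jog_arm(rows=[0.2,0.008,0,0,0,0,0.36,0.2,0.008,0,0,0,0,0.36,0.2,0.008,0,0,0,0,0.36,0.2,0.008,0,0,0,0,0.36,0.2,0.008,0,0,0,0,0.36,0.2,0.008,0,0,0,0,0.36,0.2,0.008,0,0,0,0,0.36,0.2,0.008,0,0,0,0,0.36,0.2,0.008,0,0,0,0,0.36,0.2,0.008,0,0,0,0,0.36,0.1,0.004,0,0,0,0,0.36,0.1,0.004,0,0,0,0,0.36,0.1,0.004,0,0,0,0,0.36,0.1,0.004,0,0,0,0,0.36,0.1,0.004,0,0,0,0,0.36,0.1,0.004,0,0,0,0,0.36,0.1,0.004,0.012,0,0,0,0.36,0.1,0.004,0.012,0,0,0,0.36,0.1,0.004,0.012,0,0,0,0.36,0.1,0.004,0.012,0,0,0,0.36])

```text
clock: 4.48
eef_pos: [424.4, -112.3, 38.8]
eef_rot: [3.142, -0.0, 0.041]
wrist_force: [-1.8, -0.0, 0.9]
finger_gap: 60.1
finger_force: 0.8
```

```bash
cat > look.py <<'E'
import sys
from cell import manip
from h import *
n=sys.argv[1]
m=manip.camera_model("wrist"); s=manip.read_state(); p,d=manip.camera("wrist"); cv2.imwrite(f"pics/w{n}.png",p)
m={k:np.array(m[k]) for k in("K","R","t")}
H,S,V=cv2.split(cv2.cvtColor(p,cv2.COLOR_BGR2HSV)); og=((H<18)&(S>150)&(V>120)).astype(np.uint8)
# the roller in front of the fingers: blob with pixels nearest above the TCP
P,u,v=pts(d,m,og>0); e=s["eef_pos"]; k=(abs(P[:,1]-e[1])<75)&(P[:,0]>e[0])&(P[:,0]<e[0]+110)&(P[:,2]>e[2]-10)
P=P[k]; x=P[:,0]+np.tan(.041)*(P[:,1]-e[1]);z=P[:,2]
A=np.c_[2*x,2*z,np.ones(len(x))];c=np.linalg.lstsq(A,x*x+z*z,rcond=None)[0]
t=z>np.percentile(z,70);q=np.polyfit(P[t,1],P[t,0],1)
print("n",len(P),"centre x,z",c[:2].round(1),"r",np.sqrt(c[2]+c[0]**2+c[1]**2).round(1),"y",np.percentile(P[:,1],[.5,99.5]).round(1),"yaw",round(-np.arctan(q[0]),4))
print("tcp",e.round(1),"F",s["wrist_force"].round(2),"M",s["moment"].round(2),"rx",round(c[0]-532,1),"t",s["clock"])
E
python3 look.py 2
```

```text
n 13388 centre x,z [459.   40.2] r 24.6 y [-166.  -60.] yaw 0.0393
tcp [ 424.4 -112.3   38.8] F [-1.85 -0.04  0.88] M [ 0.02  0.3  -0.07] rx -73.0 t 4.4833
```

View pics/w2.png

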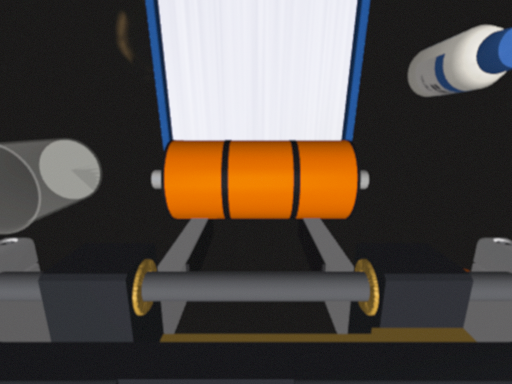

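The fingers are in contact at two points; the roller is at (260,180) in the wrist image and square. Now I push steadily up the slope.

Call:
jog_arm(rows=[0.12,0.005,0.015,0,0,0,0.36,0.14,0.006,0.017,0,0,0,0.36,0.16,0.006,0.02,0,0,0,0.36,0.18,0.007,0.022,0,0,0,0.36,0.18,0.007,0.022,0,0,0,0.36,0.18,0.007,0.022,0,0,0,0.36,0.18,0.007,0.022,0,0,0,0.36,0.18,0.007,0.022,0,0,0,0.36,0.18,0.007,0.022,0,0,0,0.36,0.18,0.007,0.022,0,0,0,0.36,0.18,0.007,0.022,0,0,0,0.36,0.18,0.007,0.022,0,0,0,0.36,0.18,0.007,0.022,0,0,0,0.36,0.18,0.007,0.022,0,0,0,0.36,0.18,0.007,0.022,0,0,0,0.36,0.18,0.007,0.022,0,0,0,0.36,0.18,0.007,0.022,0,0,0,0.36,0.18,0.007,0.022,0,0,0,0.36,0.18,0.007,0.022,0,0,0,0.36,0.18,0.007,0.022,0,0,0,0.36])

```text
clock: 6.2
eef_pos: [459.3, -110.9, 43.0]
eef_rot: [3.142, 0.0, 0.041]
wrist_force: [-1.4, -0.1, 1.2]
finger_gap: 60.4
finger_force: 0.8
```

```bash
python3 look.py 3
```

```text
n 13280 centre x,z [493.9  44.6] r 24.6 y [-164.6  -58.6] yaw 0.0358
tcp [ 459.3 -110.9   43. ] F [-1.39 -0.1   1.16] M [-0.    0.26 -0.05] rx -38.1 t 6.2
```

Call:
jog_arm(rows=[0.18,0.007,0.022,0,0,0,0.36,0.18,0.007,0.022,0,0,0,0.36,0.18,0.007,0.022,0,0,0,0.36,0.18,0.007,0.022,0,0,0,0.36,0.18,0.007,0.022,0,0,0,0.36,0.18,0.007,0.022,0,0,0,0.36,0.18,0.007,0.022,0,0,0,0.36,0.18,0.007,0.022,0,0,0,0.36,0.18,0.007,0.022,0,0,0,0.36,0.18,0.007,0.022,0,0,0,0.36,0.18,0.007,0.022,0,0,0,0.36,0.18,0.007,0.022,0,0,0,0.36,0.18,0.007,0.022,0,0,0,0.36,0.18,0.007,0.022,0,0,0,0.36,0.18,0.007,0.022,0,0,0,0.36,0.18,0.007,0.022,0,0,0,0.36,0.18,0.007,0.022,0,0,0,0.36,0.18,0.007,0.022,0,0,0,0.36,0.18,0.007,0.022,0,0,0,0.36,0.18,0.007,0.022,0,0,0,0.36])

```text
clock: 7.92
eef_pos: [495.3, -109.6, 47.4]
eef_rot: [3.142, -0.0, 0.041]
wrist_force: [-1.2, -0.7, 0.9]
finger_gap: 60.2
finger_force: 0.8
```

Call:
jog_arm(rows=[0.18,0.007,0.022,0,0,0,0.36,0.18,0.007,0.022,0,0,0,0.36,0.18,0.007,0.022,0,0,0,0.36,0.18,0.007,0.022,0,0,0,0.36,0.18,0.007,0.022,0,0,0,0.36,0.18,0.007,0.022,0,0,0,0.36,0.18,0.007,0.022,0,0,0,0.36,0.18,0.007,0.022,0,0,0,0.36,0.18,0.007,0.022,0,0,0,0.36,0.18,0.007,0.022,0,0,0,0.36,0.18,0.007,0.022,0,0,0,0.36,0.18,0.007,0.022,0,0,0,0.36,0.18,0.007,0.022,0,0,0,0.36,0.18,0.007,0.022,0,0,0,0.36,0.18,0.007,0.022,0,0,0,0.36,0.18,0.007,0.022,0,0,0,0.36,0.18,0.007,0.022,0,0,0,0.36,0.18,0.007,0.022,0,0,0,0.36,0.18,0.007,0.022,0,0,0,0.36,0.18,0.007,0.022,0,0,0,0.36])

```text
clock: 9.58
eef_pos: [531.3, -108.1, 51.8]
eef_rot: [3.142, -0.0, 0.041]
wrist_force: [-2.5, -1.0, 1.7]
finger_gap: 60.2
finger_force: 0.8
```

```bash
python3 look.py 4
```

```text
n 13262 centre x,z [565.9  53.4] r 24.6 y [-161.7  -55.7] yaw 0.0419
tcp [ 531.3 -108.1   51.8] F [-2.49 -1.01  1.73] M [-0.06  0.33 -0.1 ] rx 33.9 t 9.5833
```

View pics/w4.png

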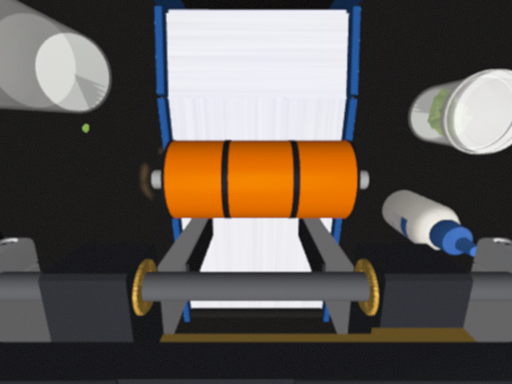

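The roller is square at (260,180); the crest line at y≈95 is ahead. I push on, then slow down before the crest.

Call:
jog_arm(rows=[0.18,0.007,0.022,0,0,0,0.36,0.18,0.007,0.022,0,0,0,0.36,0.18,0.007,0.022,0,0,0,0.36,0.18,0.007,0.022,0,0,0,0.36,0.18,0.007,0.022,0,0,0,0.36,0.18,0.007,0.022,0,0,0,0.36,0.18,0.007,0.022,0,0,0,0.36,0.18,0.007,0.022,0,0,0,0.36,0.18,0.007,0.022,0,0,0,0.36,0.18,0.007,0.022,0,0,0,0.36,0.18,0.007,0.022,0,0,0,0.36,0.18,0.007,0.022,0,0,0,0.36,0.18,0.007,0.022,0,0,0,0.36,0.18,0.007,0.022,0,0,0,0.36,0.17,0.007,0.021,0,0,0,0.36,0.16,0.006,0.02,0,0,0,0.36,0.15,0.006,0.018,0,0,0,0.36,0.14,0.006,0.017,0,0,0,0.36,0.13,0.005,0.016,0,0,0,0.36,0.12,0.005,0.015,0,0,0,0.36])

```text
clock: 11.3
eef_pos: [565.1, -106.8, 55.9]
eef_rot: [-3.142, -0.0, 0.041]
wrist_force: [-1.2, 0.9, 1.5]
finger_gap: 60.1
finger_force: 0.8
```

Call:
jog_arm(rows=[0.11,0.005,0.01,0,0,0,0.36,0.1,0.004,0.01,0,0,0,0.36,0.1,0.004,0.01,0,0,0,0.36,0.1,0.004,0.01,0,0,0,0.36,0.1,0.004,0.01,0,0,0,0.36,0.1,0.004,0.01,0,0,0,0.36,0.1,0.004,0.01,0,0,0,0.36,0.1,0.004,0.01,0,0,0,0.36,0.1,0.004,0,0,0,0,0.36,0.1,0.004,0,0,0,0,0.36,0.1,0.004,0,0,0,0,0.36,0.1,0.004,0,0,0,0,0.36,0.1,0.004,0,0,0,0,0.36,0.1,0.004,0,0,0,0,0.36,0.1,0.004,0,0,0,0,0.36,0.1,0.004,0,0,0,0,0.36,0.1,0.004,0,0,0,0,0.36,0.1,0.004,0,0,0,0,0.36,0.1,0.004,0,0,0,0,0.36,0.1,0.004,0,0,0,0,0.36])

```text
clock: 12.97
eef_pos: [585.3, -106.0, 56.7]
eef_rot: [3.142, -0.0, 0.041]
wrist_force: [-0.5, 0.4, -0.9]
finger_gap: 59.7
finger_force: 0.0
```

```bash
python3 look.py 5
```

```text
n 13681 centre x,z [623.7  58.8] r 24.6 y [-159.5  -53.5] yaw 0.0383
tcp [ 585.3 -106.    56.7] F [-0.48  0.43 -0.91] M [0.05 0.   0.02] rx 91.7 t 12.9667
```

Call:
jog_arm(rows=[0.1,0.004,0,0,0,0,0.36,0.1,0.004,0,0,0,0,0.36,0.1,0.004,0,0,0,0,0.36,0.1,0.004,0,0,0,0,0.36,0.1,0.004,0,0,0,0,0.36,0.1,0.004,0,0,0,0,0.36,0,0,0,0,0,0,0.36,0,0,0,0,0,0,0.36,0,0,0,0,0,0,0.36,0,0,0,0,0,0,0.36,0,0,0,0,0,0,0.36,0,0,0,0,0,0,0.36])

```text
clock: 14.02
eef_pos: [591.1, -105.8, 56.8]
eef_rot: [-3.142, -0.0, 0.041]
wrist_force: [0.7, -0.2, 0.3]
finger_gap: 60.1
finger_force: 0.0
```

```bash
python3 look.py 6
```

```text
n 14012 centre x,z [645.1  55.5] r 24.6 y [-158.7  -52.7] yaw 0.0388
tcp [ 591.1 -105.8   56.8] F [ 0.68 -0.16  0.3 ] M [ 0.01 -0.05 -0.05] rx 113.1 t 14.0167
```

View pics/w6.png

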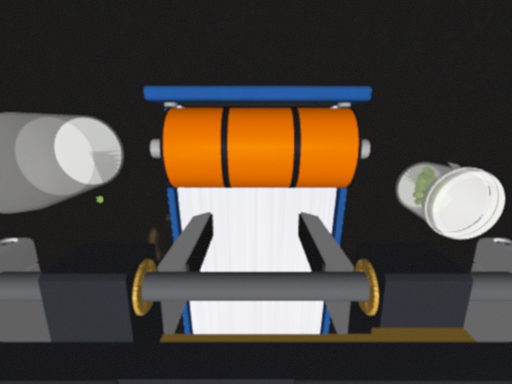

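The roller is seated at (260,148), square against the stop (y≈95), and the fingers are clear. Now I take the hand away, back and up.

Call:
jog_arm(rows=[-0.5,-0.02,0.3,0,0,0,0.36,-1,-0.04,0.8,0,0,0,0.36,-1,-0.04,1,0,0,0,0.36,-1,-0.04,1.5,0,0,0,0.36,-1,-0.04,1.5,0,0,0,0.36,-1,-0.04,1.5,0,0,0,0.36,-1,-0.04,1.5,0,0,0,0.36,-1,-0.04,1.5,0,0,0,0.36,-1,-0.04,1.5,0,0,0,0.36,-1,-0.04,1.5,0,0,0,0.36,-1,-0.04,1.5,0,0,0,0.36,-0.5,-0.02,0.8,0,0,0,0.36,0,0,0,0,0,0,0.36,0,0,0,0,0,0,0.36,0,0,0,0,0,0,0.36,0,0,0,0,0,0,0.36])

```text
clock: 15.4
eef_pos: [481.1, -110.1, 204.7]
eef_rot: [-3.141, 0.002, 0.041]
wrist_force: [0.0, -0.6, -0.8]
finger_gap: 60.0
finger_force: 0.0
```

Run:
```python
from cell import manip
import cv2
p,d=manip.camera("side"); cv2.imwrite("pics/side9.png",p)
```

```text
(no output)
```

View pics/side9.png

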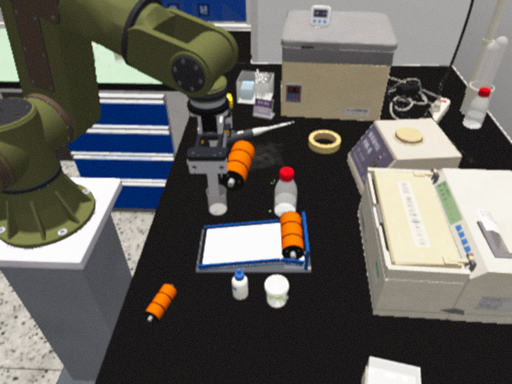

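The side view shows the roller seated at (291,235) against the stop. The bottle, beaker, dropper and jar are where they were, and the hand is clear.

```bash
python3 -c "
from cell import manip
print(manip.sign_off())"
```

```text
the job is handed in; nothing more can be done
None
```

The roller was pushed slowly over the crest and sits square in the seat against the stop; the hand is clear, the bottles, beaker and jar have not moved, and the job was handed in at about 15.5 s.

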